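# Clamp the vial rack on the shaker

### The arm

A 6-joint arm with a two-finger parallel gripper is mounted at the origin on the work surface. World frame = base frame: x ahead of the robot, y to its left, z up, the work surface at z = 0. Lengths are in mm, angles in degrees, forces in N, time in s.
With the tool pointing down it reaches from about 350 to 850 mm from the base axis. Payload 8.1 kg.
Tool frame: the origin (TCP) lies midway between the tips of the shut fingers; the grasp point (between the pads) lies 19 mm behind it; x points along the fingers, y is the direction in which the jaws open and shut, and the axes are right-handed (so a half turn about x gives the same grasp; the last joint's range is limited). The gripper opens to 85 mm and grips with 20 to 120 N. Pads are 22 mm wide; open, the fingers measure 114 mm over their backs; the gripper's body (76 mm by 85 mm) begins 54 mm behind the grasp point. The pads swing forward as they close: fully open they stand 13 mm farther back than shut.
Start: joints at [64.721, 7.471, 85.268, -0, 87.261, -4.893], TCP at [208.983, 562.433, 231.292] pointing down, gripper open.
Joint ranges: [-169.43, 169.43], [-51.17, 129.36], [1.28, 143.12], [-76.62, 256.62], [0, 156.53], [-152.29, 152.29]. Speed limits (degrees/s): [136.94, 136.94, 159.86, 180, 180, 180].

### API

Orientations are given as [roll, pitch, yaw] about the fixed x, y, z axes, in that order (R = Rz(yaw) Ry(pitch) Rx(roll)).
In Python, from bench import sense, snapshot, hand_in gives the robot as it stands.
- The arm moves only by the tool drive_tool, never from a script. Its argument "deltas" is a list of rows, each a list of 7 numbers: the closure in counts, from 0 (fully open) to 255 (shut), then the shift along the tool's x, y, z in m, then the turn, a rotation vector about the tool's x, y, z in rad. A call has exactly 10 rows; each row is the pose to reach, as a shift and turn from the pose commanded when the call began, along the tool's axes at that moment; what a row does not reach only later rows make up. A row lasts 1/12 s, in which the tool goes at most 41.7 mm and 7.16 degrees, less where a joint would pass 70% of its speed; a pose out of reach is approached as far as the arm can. A call with a gripper value outside its range is refused whole. The fingers move at their own pace and stop on an object; "squeeze" is the grip in N (left out, the last holds). Time passes only in rows, so rows that repeat a pose let the fingers close, or fill a call up. It gives the time, the measured TCP pose, the force and the opening at its end, in the units of the state.
- sense(): the state, without advancing time (a new reading comes with each control period).
- snapshot(name): name is "scene" or "side" or "wrist"; returns a dict with "frame" (400x640x3 uint8, blue, green, red), "fx", "fy", "cx", "cy" (pixels), "k1" (the pictures are not rectified: a ray, as slopes to the right and down, at radius r is drawn at 1 + k1 r^2 times it, then the intrinsics apply), "rvec" (rotation vector, rad) and "tvec" (3), from world to camera coordinates, as OpenCV has them. Camera axes: x right, y down, z forward; pixel columns grow to the right and rows downward; lengths in mm; the calibration is good to about 2 mm. A picture is of the moment at which its call begins. There is no depth.
- hand_in(): hands the job in, once; it reports no verdict.
The state is a dict: "time": time; "joint_pos": joint angles; "qd": joint speeds; "joint_efforts": joint torques, N m; "tool_pos": TCP position; "tcp_rot": TCP orientation; "ft_force": force on the tool from outside, world axes, zero at the start; "wrist_torque": the same for the moment, N m; "finger_gap": finger opening in mm.
Only numpy, scipy, OpenCV 4.12 (cv2) and the standard library are available. Lean on these libraries where they do the work, as an engineer would, in place of code of your own. Each camera call takes 0.05 s, during which the arm holds its last target.

### The job

Clamp the covered vial rack down on the shaker: with the back of a finger, push the black pin on the clamp strap to swing it over the rack until it meets its stop, then push the red cam lever fully down with the fingertips. It is all done by pushing, so pick nothing up; leave the rack in its fences and the jars and other things on the bench where they stand, and finish with the hand clear.

Things in the scene. Friction and masses are not known exactly. Their poses are not given: they have to be found in the camera images.
- shaker: White low laboratory plate shaker, 230 mm (its x) by 180 mm (its y) by 60 mm high with an aluminium top, fixed to the bench; placed and turned differently each time. Origin: centre of its underside, on the bench. Its -x side with the blue panel faces the robot. On top, low steel fences hold the covered vial rack. A pivot column stands at its x = +85 mm, y = 0, and a dark stop post (12 by 10 mm, top 126 mm above the bench) at its x = -70 mm, y = -22 mm.
- strap_pivot (a point): Point on the upright axis of the strap's pivot, 150 mm above the bench (the level of strap_pin). The pivot's steel top ends 143 mm above the bench.
- strap (a joint): Swing angle of the clamp strap about its upright pivot axis, rad: 0 parked open, the strap sticking out to the shaker's left (+y side); it grows counter-clockwise seen from above, to 1.5 = fully over the rack against its stop, where the strap lies along the shaker's -x direction. Stiff by friction (0.25 N m, about 1.5 N at the pin), no spring: it stays where it is left. Starts between 0 and 0.4.
- strap_pin (a point): Upright black round pin on the free end of the steel strap, 14 mm in diameter and 45 mm tall, top 171 mm above the bench, to be pushed sideways. The point is on the pin's axis 150 mm above the bench, 170 mm from the pivot axis. The strap is 28 mm wide, underside 114 and top 126 mm above the bench; its square end reaches 10 mm past the pin's axis.
- cam_lever (a joint): Angle of the red cam lever, rad: 0 raised (1.25 rad above the level, leaning towards the pin), growing as it is pushed down to 1.25 = fully down, flat along the strap, pointing to the pin. Friction 0.15 N m (2 to 3 N near the end), a little more over the last 0.6 rad as its sprung brass cam bears on the rack with up to 10 N. It stays where it is left. Starts at 0 to 0.25.
- lever_hinge (a point): The cam lever's level hinge axis, carried by the strap 60 mm from the pivot axis on the line to the pin, 128 mm above the bench. The axis runs across the strap, so the lever swings in the upright plane that contains pivot and pin.
- lever_end (a point): Middle of the far edge of the red lever's upper face (the face that looks towards the pivot when raised and upward when down), 80 mm from the hinge along the lever and 8 mm off the hinge axis. The lever is a flat bar 22 mm wide and 8 mm thick; its upper face lies 136 mm above the bench when fully down.
- rack: White vial rack with a clear cover, 90 mm (its x) by 120 mm (its y) by 50 mm high, 0.4 to 0.65 kg, loose in the shaker's fences with about 3 mm play. Origin: centre of its underside, 60 mm above the bench; cover top at 110 mm. With the strap over and the lever down, the cam presses on the grey patch of its cover.
- jar_blue: Bystander: small blue jar with a cork, 42 mm in diameter, 60 mm high, on the bench. Origin at the centre of its underside.
- jar_amber: Bystander: small amber jar with a cork, 42 mm in diameter, 60 mm high, on the bench. Origin at the centre of its underside.
- jar_green: Bystander: small green jar with a white cap, 42 mm in diameter, 60 mm high, on the bench. Origin at the centre of its underside. One of the three jars stands under or near the swing of the open strap, which clears it by about 50 mm; the other two are right of the shaker.
- beaker: Bystander: glass beaker, 70 mm in diameter, 90 mm high. Origin at the centre of its underside.
- spare_rack: Bystander: white vial rack without cover, 60 by 150 by 39 mm. Origin at the centre of its underside.
- wash_bottle: Bystander: white bottle with a red cap, 66 mm in diameter, 170 mm high. Origin at the centre of its underside.
- spatula: Bystander: spatula 170 mm long lying on the bench. Origin at its middle, on the bench.
There are look-alikes about, which are no part of the job. Leave any yellow look-alike of the rack alone.

How it is judged (in metres and radians):
On the way, in this order (a step that is already met when the one before it is completed fails the run):
1. the strap is swung over the rack to its stop, the lever still raised (value of joint strap above 1.42 rad and value of joint cam_lever below 0.7 rad), for 0.2 s.
2. the cam lever is pushed fully down (value of joint cam_lever above 1.15 rad), for 0.2 s.
At the end, for the whole second after the job is handed in: The strap is over the rack within 0.08 rad of its stop (joint above 1.42), the lever is within 0.1 rad of fully down (above 1.15), its cam presses on the rack with more than 2 N, and strap, lever and rack are at rest, the rack less than 10 mm from where it started (value of joint strap above 1.42 rad and value of joint cam_lever above 1.15 rad and contact force between cam_lever and rack above 2 N and velocity of joint each of strap, cam_lever below 0.05 rad/s and distance of rack from where it was at the start of the episode below 0.01 m and linear speed of rack below 0.02 m/s); the robot touches nothing.
It fails at once if the lever is pushed down before the strap is over the rack (value of joint cam_lever above 0.8 rad and value of joint strap below 1.3 rad).
It fails at once if the strap or lever is pushed with the arm or the gripper's body instead of the fingers (contact force between the arm and strap above 8 N).
It fails at once if the rack is lifted or pushed out of its fences (height (world z) of rack above 0.068 m or distance of rack from where it was at the start of the episode above 0.012 m or angle between rack's own z axis and vertical above 0.1 rad).
It fails at once if a bystander is lifted, tipped or moved by more than 25 mm (distance of any of jar_blue, jar_amber, jar_green, beaker, spare_rack, wash_bottle, spatula from where it was at the start of the episode above 0.025 m or angle between any of jar_blue, jar_amber, jar_green, beaker, spare_rack, wash_bottle's own z axis and vertical above 0.4 rad).
It also fails if it takes over 51 s, if anything falls off the work surface, if the arm or the gripper's body presses on something with over 40 N, if the wrist force passes 120 N, or if a joint passes its speed limit or range.

## Working session

There is one attempt and no reset: what is moved stays moved. The work goes in short steps, Python scripts to look and compute and a tool call to move; the robot and the scene stay as the last step left them, time stands still between calls to the robot, and variables do not carry over. Pictures are saved under pics/ and viewed, and the job is handed in when it is done.

Besides the shell and the picture viewer there is one more tool, called after "Request:" as a command line: name --pt "numbers of a row" for each row, then --argument value for the rest. drive_tool: Moves the arm, as the interface text tells. Its arguments: {"type":"object","properties":{"deltas":{"type":"array","items":{"type":"array","items":{"type":"number"}}},"squeeze":{"type":"number"}},"required":["deltas"]}

```bash
mkdir -p pics; cat > h.py <<'E'
import numpy as np,cv2
from bench import sense,snapshot
def cam(n):
    s=snapshot(n); s['R']=cv2.Rodrigues(np.array(s['rvec'],float))[0]; s['t']=np.array(s['tvec'],float).ravel(); return s
def ray(s,u,v):
    x,y=(u-s['cx'])/s['fx'],(v-s['cy'])/s['fy']
    rd=np.hypot(x,y); r=rd
    for _ in range(30): r=rd/(1+s['k1']*r*r)
    f=r/rd if rd>0 else 1
    d=s['R'].T@np.array([x*f,y*f,1]); return -s['R'].T@s['t'],d/np.linalg.norm(d)
def onz(s,u,v,z):
    o,d=ray(s,u,v); return o+d*(z-o[2])/d[2]
def proj(s,p):
    c=s['R']@np.array(p,float)+s['t']; x,y=c[0]/c[2],c[1]/c[2]; k=1+s['k1']*(x*x+y*y)
    return s['fx']*x*k+s['cx'],s['fy']*y*k+s['cy']
def tri(a,b):
    (o1,d1),(o2,d2)=a,b
    A=np.stack([d1,-d2],1); x=np.linalg.lstsq(A,o2-o1,rcond=None)[0]
    p,q=o1+d1*x[0],o2+d2*x[1]; return (p+q)/2,np.linalg.norm(p-q)
E
python3 - <<'E'
from h import *
import pickle
for n in ['scene','side','wrist']:
    s=cam(n); pickle.dump(s,open(n+'0.pkl','wb')); cv2.imwrite(f'pics/{n}0.png',s['frame'])
    print(n,s['fx'],s['k1'],-s['R'].T@s['t'],s['R'][2])
print(sense())
E
```

```text
scene 367.32012585046294 -0.032182072836117924 [1101.33469848  117.38411632  783.35270674] [-0.6898607  -0.18410227 -0.70014183]
side 379.7480532670305 0.010120069129525098 [423.93699167 580.4037661  882.223544  ] [ 0.06411054 -0.65369708 -0.75403579]
wrist 319.2459638895074 0.011073835299933037 [145.1030084  585.76120164 371.91979572] [ 0.25740525 -0.09768599 -0.9613532 ]
{'time': 0.15, 'joint_pos': array([ 6.47201565e+01,  7.50596553e+00,  8.53145457e+01,  1.04852105e-03,
        8.72623295e+01, -4.89180780e+00]), 'qd': array([-0.08755563, -0.06194703, -0.09915764,  0.02350595,  0.07081922,
       -0.06425224]), 'joint_efforts': array([ 4.92194577e-04, -5.70069265e+01, -5.01152873e+01, -1.99674450e-04,
        9.67495056e-03, -5.99683545e-06]), 'tool_pos': array([208.80496761, 562.0435993 , 230.48094913]), 'tcp_rot': array([ -95.61608719,   89.91715259, -116.0041737 ]), 'ft_force': array([ 0.44257908, -1.07217246,  0.20823948]), 'wrist_torque': array([ 0.00727173, -0.03541632,  0.02489056]), 'finger_gap': 85.12327010690187}
```

View pics/scene0.png

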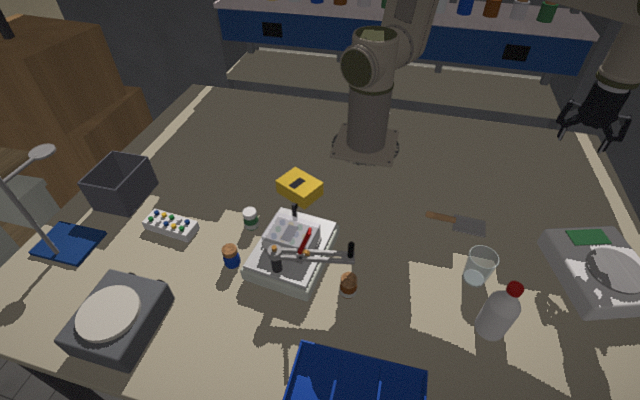

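View pics/side0.png

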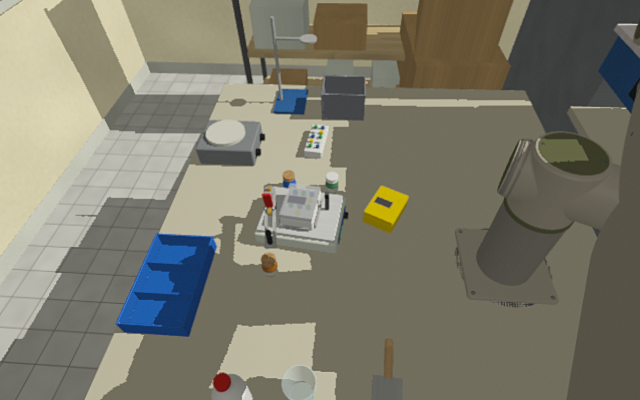

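View pics/wrist0.png

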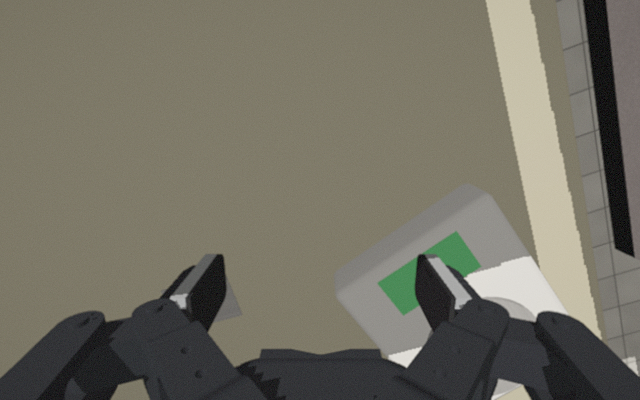

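```bash
python3 - <<'E'
import cv2
a=cv2.imread('pics/scene0.png')[190:310,215:375]; cv2.imwrite('pics/sc_z.png',cv2.resize(a,None,fx=5,fy=5,interpolation=cv2.INTER_CUBIC))
a=cv2.imread('pics/side0.png')[165:280,235:365]; cv2.imwrite('pics/si_z.png',cv2.resize(a,None,fx=5,fy=5,interpolation=cv2.INTER_CUBIC))
E
```

```text
(no output)
```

View pics/sc_z.png

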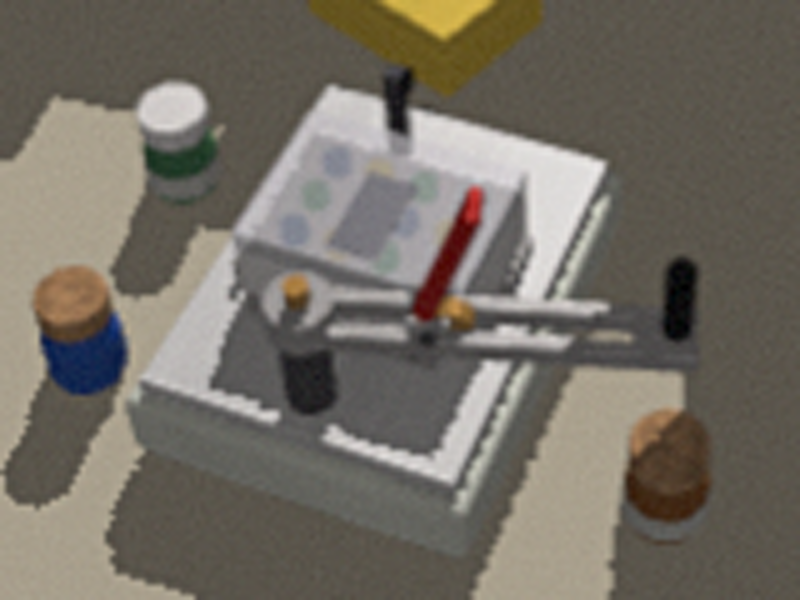

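View pics/si_z.png

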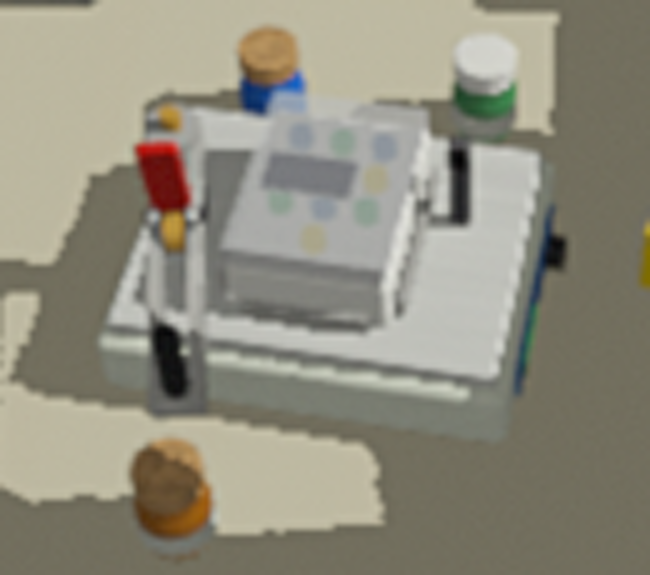

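```bash
python3 - <<'E'
from h import *
import pickle
S=pickle.load(open('scene0.pkl','rb'));T=pickle.load(open('side0.pkl','rb'))
a=lambda x,y:(215+x/5-.4,190+y/5-.4); b=lambda x,y:(235+x/5-.4,165+y/5-.4)
def t(n,p,q): 
    P,e=tri(ray(S,*a(*p)),ray(T,*b(*q))); print(n,P.round(1),round(e,1)); return P
pv=t('pivot top',(296,284),(170,117))
pt=t('pin top',(683,265),(163,332))
pb=t('pin bot',(678,333),(176,390))
t('lever tip',(475,195),(160,148))
st=t('stop top',(399,75),(459,148))
t('amber top',(670,435),(167,462)); t('blue top',(72,292),(268,50)); t('green top',(172,105),(485,55))
# shaker corners top z60
for n,p in dict(nearR=(455,483),right=(606,163),farL=(330,90),left=(143,383)).items(): print(n,onz(S,*a(*p),60).round(1))
for n,p in dict(c1=(103,340),c2=(497,375),c3=(541,155)).items(): print('side',n,onz(T,*b(*p),60).round(1))
print('pivot@143', onz(S,*a(296,284),145),onz(T,*b(170,117),145))
print('pin168', onz(S,*a(683,265),169),onz(T,*b(163,332),169))
E
```

```text
pivot top [ 632.  -112.2  141.9] 2.7
pin top [603.6  54.9 172.4] 1.4
pin bot [603.4  55.  125.1] 0.6
lever tip [615.5 -32.4 205.3] 3.1
stop top [ 476.6 -114.3  123.5] 0.6
amber top [615.3  56.9  63.2] 0.7
blue top [ 604.1 -249.2   59.5] 2.6
green top [ 470.2 -250.5   60.6] 1.2
nearR [662.5 -33.7  60. ]
right [452.8 -10.2  60. ]
farL [ 436.8 -170.6   60. ]
left [ 646.1 -193.9   60. ]
side c1 [664. -20.  60.]
side c2 [450.  -10.2  60. ]
side c3 [ 432.9 -169.4   60. ]
pivot@143 [ 633.21577081 -112.34820116  145.        ] [ 631.50288191 -107.61946361  145.        ]
pin168 [600.24287732  54.00249707 169.        ] [604.73407437  53.18902706 169.        ]
```

```bash
cat >> h.py <<'E'
from scipy.spatial.transform import Rotation as Ro
PV=np.array([632,-111.5]); 
def pose(phi,r,back,z,sgn):
    "phi deg world strap angle; finger centre at radius r, 'back' mm behind strap line; tool y = sgn*tangent"
    p=np.radians(phi); rad=np.array([np.cos(p),np.sin(p)]); tan=np.array([-np.sin(p),np.cos(p)])
    xy=PV+r*rad-back*tan; y=sgn*np.array([*tan,0]); x=np.array([0,0,-1.]); 
    return np.array([*xy,z]),np.stack([x,y,np.cross(x,y)],1)
def delta(P0,R0,P,R):
    return R0.T@(P-P0)/1000, Ro.from_matrix(R0.T@R).as_rotvec()
def state():
    s=sense(); return s, Ro.from_euler('xyz',s['tcp_rot'],degrees=True).as_matrix()
E
python3 - <<'E'
from h import *
s,R=state(); print(R.round(3))
R0=Ro.from_matrix(R)
for sg in (1,-1):
  P,Rt=pose(99.7,170,34,231,sg); d,w=delta(np.array([208.98,562.43,231.29]),R,P,Rt); print(sg,P,d.round(4),w.round(4))
E
```

```text
[[-0.001  0.348  0.937]
 [-0.001  0.937 -0.348]
 [-1.    -0.001 -0.   ]]
1 [636.87072342  61.79822865 231.        ] [ 0.0007 -0.3202  0.5755] [-2.0959e+00 -1.6000e-03  7.0000e-04]
-1 [636.87072342  61.79822865 231.        ] [ 0.0007 -0.3202  0.5755] [1.0457e+00 6.0000e-04 1.4000e-03]
```

Request:
drive_tool --pt "255 0 -0.016 0.029 0.05 0 0" --pt "255 0 -0.032 0.058 0.1 0 0" --pt "255 0 -0.048 0.086 0.16 0 0" --pt "255 0 -0.064 0.115 0.21 0 0" --pt "255 0 -0.08 0.144 0.26 0 0" --pt "255 0 -0.096 0.173 0.31 0 0" --pt "255 0 -0.112 0.201 0.37 0 0" --pt "255 0 -0.128 0.23 0.42 0 0" --pt "255 0 -0.144 0.259 0.47 0 0" --pt "255 0 -0.16 0.288 0.52 0 0" --squeeze 30

```text
time: 0.98
tool_pos: [423.9, 310.7, 231.1]
tcp_rot: [-97.2, 90.0, -147.5]
ft_force: [-0.3, 0.9, -0.9]
finger_gap: 0.2
```

```bash
python3 - <<'E'
from h import *
s,R=state(); print(s['time'],s['tool_pos'],s['finger_gap'],s['ft_force'])
P,Rt=pose(99.7,170,34,231,-1); d,w=delta(s['tool_pos'],R,P,Rt); print(d.round(4),w.round(4))
E
```

```text
0.9833 [423.85410942 310.67008975 231.09352141] 0.20763704827582172 [-0.25812986  0.86718961 -0.85803471]
[1.000e-04 5.000e-03 3.275e-01] [5.233e-01 0.000e+00 3.000e-04]
```

Request:
drive_tool --pt "255 0 0 0.035 0.06 0 0" --pt "255 0 0.001 0.07 0.12 0 0" --pt "255 0 0.002 0.105 0.18 0 0" --pt "255 0 0.003 0.14 0.24 0 0" --pt "255 0 0.004 0.175 0.3 0 0" --pt "255 0 0.005 0.21 0.35 0 0" --pt "255 0 0.005 0.245 0.4 0 0" --pt "255 0 0.005 0.28 0.45 0 0" --pt "255 0 0.005 0.31 0.49 0 0" --pt "255 0 0.005 0.327 0.523 0 0"

```text
time: 1.82
tool_pos: [637.8, 61.0, 230.5]
tcp_rot: [-39.2, 89.9, -119.6]
ft_force: [0.4, -0.4, 0.8]
finger_gap: 0.1
```

```bash
python3 - <<'E'
from h import *
s,R=state(); print(s['time'],s['tool_pos'],s['finger_gap'],s['ft_force'],R.round(3))
P,Rt=pose(99.7,170,34,145,-1); d,w=delta(s['tool_pos'],R,P,Rt); print(d.round(4),w.round(4))
for n in ['scene','side']:
    c=cam(n); u,v=map(int,proj(c,[620,60,150])); im=c['frame'][max(0,v-75):v+75,u-100:u+100]; cv2.imwrite(f'pics/{n}1.png',cv2.resize(im,None,fx=4,fy=4,interpolation=cv2.INTER_CUBIC))
E
```

```text
1.8167 [637.78942816  61.01416822 230.52727619] 0.06736453564843393 [ 0.36145178 -0.44189322  0.83670761] [[-0.     0.986  0.167]
 [-0.001  0.167 -0.986]
 [-1.    -0.001  0.001]]
[ 0.0855 -0.0007 -0.001 ] [-0.0017  0.0008  0.0006]
```

View pics/scene1.png

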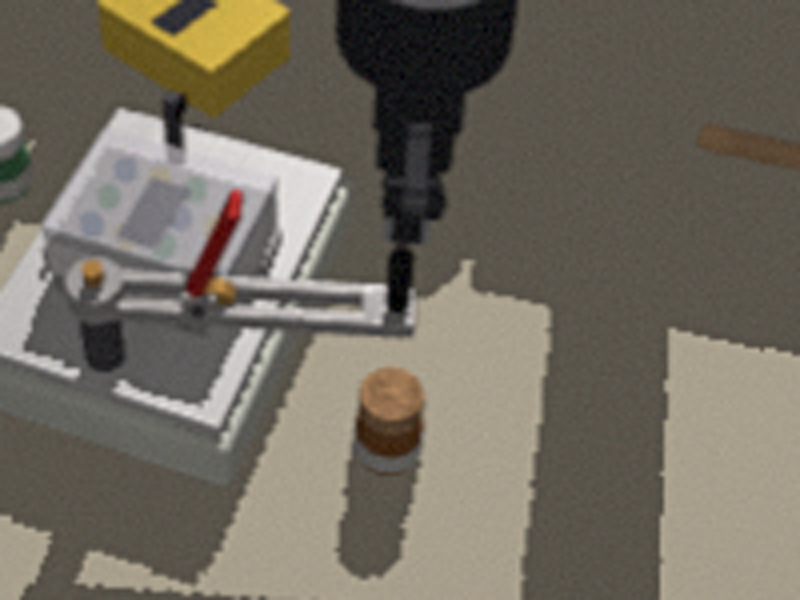

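View pics/side1.png

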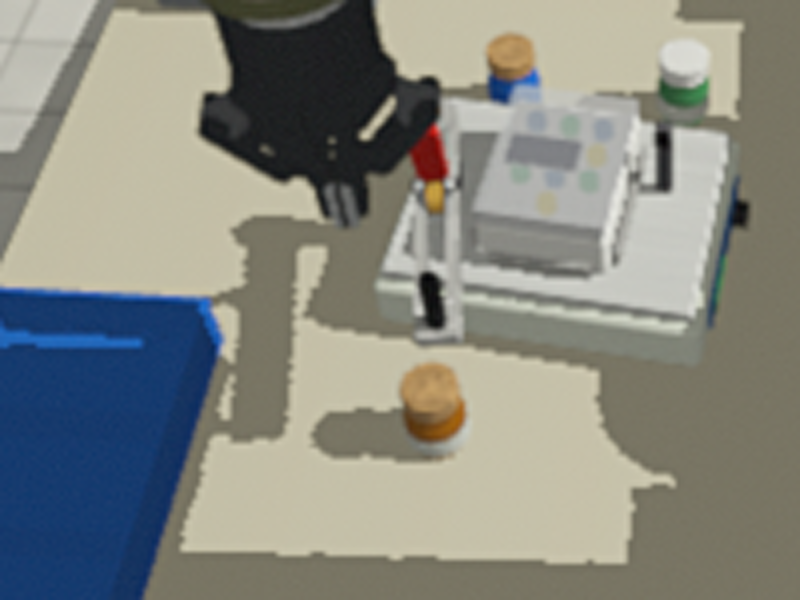

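Request:
drive_tool --pt "255 0.01 0 0 0 0 0" --pt "255 0.02 0 0 0 0 0" --pt "255 0.03 0 0 0 0 0" --pt "255 0.04 0 0 0 0 0" --pt "255 0.05 0 0 0 0 0" --pt "255 0.06 0 0 0 0 0" --pt "255 0.07 0 0 0 0 0" --pt "255 0.077 0 0 0 0 0" --pt "255 0.082 0 0 0 0 0" --pt "255 0.082 0 0 0 0 0"

```text
time: 2.75
tool_pos: [635.7, 64.2, 147.6]
tcp_rot: [-98.8, 89.9, -179.0]
ft_force: [0.2, 0.0, -0.5]
finger_gap: -0.0
```

```bash
python3 - <<'E'
from h import *
s,R=state(); print(s['time'],s['tool_pos'],s['ft_force'])
for n in ['scene','side']:
    c=cam(n); u,v=map(int,proj(c,[620,60,150])); im=c['frame'][max(0,v-50):v+50,u-60:u+60]; cv2.imwrite(f'pics/{n}2.png',cv2.resize(im,None,fx=5,fy=5,interpolation=cv2.INTER_CUBIC))
P0=s['tool_pos']
for k in range(1,11):
    P,Rt=pose(99.7+3*k,170,24-max(0,0),148,-1)
    d,w=delta(P0,R,P,Rt); print(k,d.round(4),w.round(3))
E
```

```text
2.75 [635.69002321  64.17428202 147.63832064] [ 0.15389186  0.03670475 -0.47144557]
1 [-0.0003 -0.0182  0.0015] [-0.05  -0.     0.002]
2 [-0.0003 -0.0271  0.0009] [-0.102 -0.     0.002]
3 [-0.0003 -0.0361  0.0008] [-0.154 -0.     0.002]
4 [-0.0003 -0.0451  0.0011] [-0.207 -0.001  0.002]
5 [-0.0002 -0.0541  0.002 ] [-0.259 -0.001  0.002]
6 [-0.0002 -0.063   0.0033] [-0.311 -0.001  0.002]
7 [-0.0002 -0.0718  0.005 ] [-0.364 -0.001  0.002]
8 [-0.0002 -0.0805  0.0073] [-0.416 -0.001  0.002]
9 [-0.0002 -0.0891  0.0099] [-0.469 -0.001  0.002]
10 [-0.0002 -0.0975  0.0131] [-0.521 -0.001  0.002]
```

View pics/side2.png

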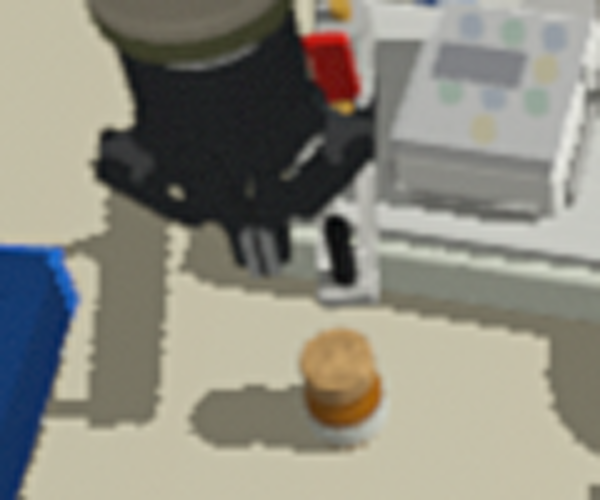

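View pics/scene2.png

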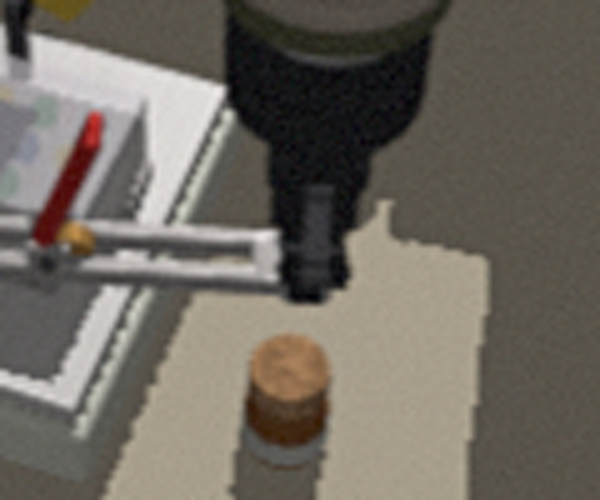

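Request:
drive_tool --pt "255 0 -0.01 0.001 -0.03 0 0" --pt "255 0 -0.018 0.0012 -0.06 0 0" --pt "255 0 -0.027 0.001 -0.1 0 0" --pt "255 0 -0.036 0.001 -0.154 0 0" --pt "255 0 -0.045 0.001 -0.207 0 0" --pt "255 0 -0.054 0.002 -0.26 0 0" --pt "255 0 -0.063 0.0035 -0.31 0 0" --pt "255 0 -0.072 0.005 -0.364 0 0" --pt "255 0 -0.0805 0.0075 -0.416 0 0" --pt "255 0 -0.089 0.01 -0.468 0 0"

```text
time: 3.68
tool_pos: [551.0, 39.3, 150.6]
tcp_rot: [65.3, 89.9, 12.1]
ft_force: [1.6, 1.5, -0.2]
finger_gap: 0.1
```

```bash
python3 - <<'E'
from h import *
s,R=state(); print(s['time'],s['tool_pos'],s['ft_force'],R.round(3))
for n in ['scene','side']:
    c=cam(n); u,v=map(int,proj(c,[560,30,150])); im=c['frame'][max(0,v-60):v+60,u-80:u+80]; cv2.imwrite(f'pics/{n}3.png',cv2.resize(im,None,fx=4,fy=4,interpolation=cv2.INTER_CUBIC))
P0=s['tool_pos']
for k in range(1,11):
    P,Rt=pose(126.5+2.7*k,170,24,148,-1)
    d,w=delta(P0,R,P,Rt); print(k,d.round(4),w.round(3))
E
```

```text
3.6833 [551.01589532  39.27692759 150.59701792] [ 1.58653836  1.46737464 -0.24549268] [[ 0.003  0.8    0.599]
 [ 0.001  0.599 -0.8  ]
 [-1.     0.002  0.001]]
1 [ 0.0026 -0.0086 -0.0016] [-0.041  0.001 -0.002]
2 [ 0.0026 -0.0167 -0.0022] [-0.089  0.001 -0.002]
3 [ 0.0025 -0.0248 -0.0025] [-0.136  0.001 -0.002]
4 [ 0.0025 -0.0329 -0.0023] [-0.183  0.001 -0.002]
5 [ 0.0025 -0.0409 -0.0018] [-0.23   0.001 -0.002]
6 [ 0.0025 -0.049  -0.0009] [-0.277  0.001 -0.002]
7 [ 0.0025 -0.057   0.0004] [-0.324  0.001 -0.002]
8 [ 0.0024 -0.0649  0.0021] [-0.371  0.002 -0.002]
9 [ 0.0024 -0.0727  0.0041] [-0.418  0.002 -0.002]
10 [ 0.0024 -0.0804  0.0065] [-0.466  0.002 -0.002]
```

View pics/side3.png

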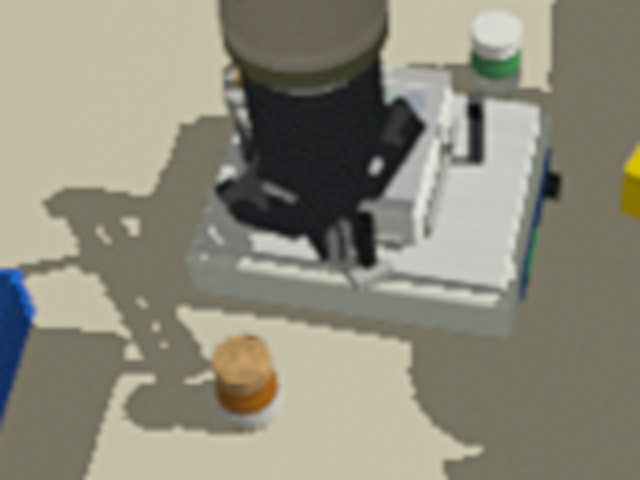

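View pics/scene3.png

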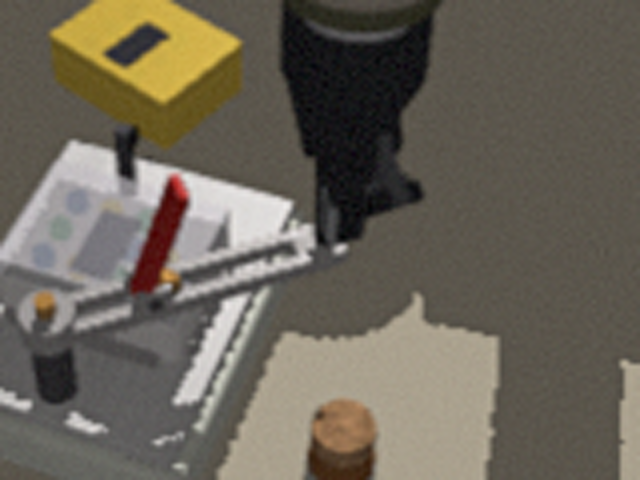

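Request:
drive_tool --pt "255 0 -0.0085 -0.001 -0.04 0 0" --pt "255 0 -0.0165 -0.002 -0.088 0 0" --pt "255 0.001 -0.025 -0.0024 -0.136 0 0" --pt "255 0.001 -0.033 -0.0023 -0.183 0 0" --pt "255 0.001 -0.041 -0.0018 -0.23 0 0" --pt "255 0.001 -0.049 -0.001 -0.277 0 0" --pt "255 0.001 -0.057 0.0004 -0.324 0 0" --pt "255 0.001 -0.065 0.002 -0.371 0 0" --pt "255 0.001 -0.0727 0.004 -0.418 0 0" --pt "255 0.001 -0.0804 0.0065 -0.466 0 0"

```text
time: 4.62
tool_pos: [490.8, -14.1, 149.3]
tcp_rot: [32.0, 89.9, 5.3]
ft_force: [-0.4, 1.1, 1.4]
finger_gap: 0.3
```

```bash
python3 - <<'E'
from h import *
s,R=state(); print(s['time'],s['tool_pos'],s['ft_force'],R.round(3))
for n in ['scene','side']:
    c=cam(n); u,v=map(int,proj(c,[520,-30,150])); im=c['frame'][max(0,v-60):v+60,u-80:u+80]; cv2.imwrite(f'pics/{n}4.png',cv2.resize(im,None,fx=4,fy=4,interpolation=cv2.INTER_CUBIC))
P0=s['tool_pos']
for k in range(1,11):
    P,Rt=pose(153.5+2*k,170,22.5,148,-1)
    d,w=delta(P0,R,P,Rt); print(k,d.round(4),w.round(3))
E
```

```text
4.6167 [490.7708059  -14.11364654 149.33324354] [-0.36274831  1.14822307  1.40860819] [[ 0.002  0.448  0.894]
 [ 0.     0.894 -0.448]
 [-1.     0.001  0.002]]
1 [ 0.0013 -0.0076 -0.0008] [-0.037  0.002 -0.001]
2 [ 0.0013 -0.0136 -0.0013] [-0.072  0.002 -0.001]
3 [ 0.0013 -0.0195 -0.0015] [-0.107  0.002 -0.001]
4 [ 0.0013 -0.0255 -0.0016] [-0.142  0.002 -0.001]
5 [ 0.0013 -0.0315 -0.0014] [-0.176  0.002 -0.001]
6 [ 0.0013 -0.0375 -0.001 ] [-0.211  0.002 -0.001]
7 [ 0.0013 -0.0434 -0.0005] [-0.246  0.002 -0.001]
8 [ 0.0013 -0.0494  0.0003] [-0.281  0.002 -0.001]
9 [ 0.0013 -0.0553  0.0013] [-0.316  0.002 -0.001]
10 [ 0.0013 -0.0611  0.0025] [-0.351  0.002 -0.001]
```

View pics/side4.png

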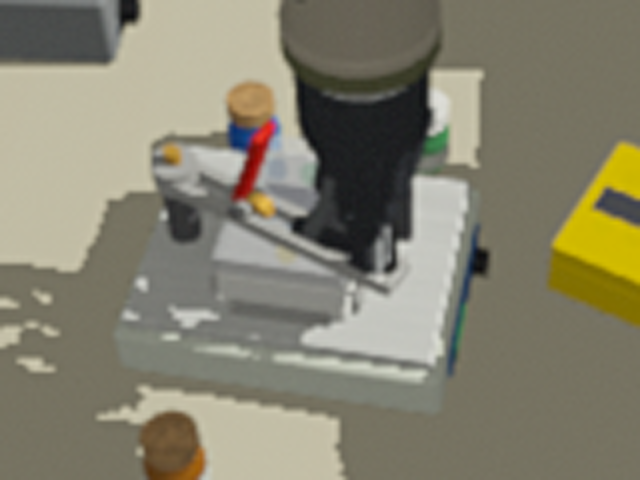

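View pics/scene4.png

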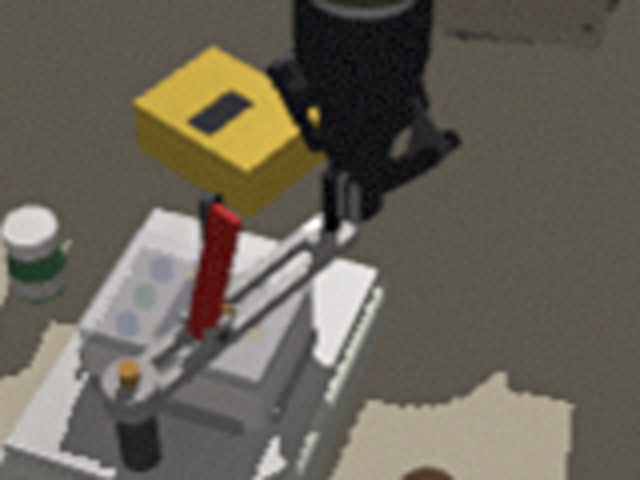

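Request:
drive_tool --pt "255 0 -0.0076 -0.001 -0.037 0 0" --pt "255 0 -0.0136 -0.001 -0.072 0 0" --pt "255 0 -0.0195 -0.0015 -0.107 0 0" --pt "255 0 -0.0255 -0.0015 -0.142 0 0" --pt "255 0 -0.0315 -0.0015 -0.176 0 0" --pt "255 0 -0.0375 -0.001 -0.211 0 0" --pt "255 0 -0.0435 -0.0005 -0.246 0 0" --pt "255 0 -0.0485 0 -0.281 0 0" --pt "255 0 -0.053 0.001 -0.316 0 0" --pt "255 0 -0.056 0.002 -0.351 0 0"

```text
time: 5.55
tool_pos: [467.1, -64.9, 148.8]
tcp_rot: [36.1, 90.0, 29.5]
ft_force: [-1.4, 0.9, -0.3]
finger_gap: 0.1
```

```bash
python3 - <<'E'
from h import *
s,R=state(); print(s['time'],s['tool_pos'],s['ft_force'],R.round(3))
P0=s['tool_pos']
for f in (170,172,173.9,175):
    P,Rt=pose(f,170,21.5,148,-1)
    d,w=delta(P0,R,P,Rt); print(f,d.round(4),w.round(3))
E
```

```text
5.55 [467.08814461 -64.9493793  148.76408033] [-1.43307918  0.918745   -0.27386152] [[ 0.001  0.115  0.993]
 [ 0.     0.993 -0.115]
 [-1.     0.     0.001]]
170 [0.0008 0.0043 0.0007] [ 0.059  0.001 -0.   ]
172 [ 0.0008 -0.0016 -0.0003] [ 0.024  0.001 -0.   ]
173.9 [ 0.0008 -0.0073 -0.001 ] [-0.009  0.001 -0.   ]
175 [ 0.0008 -0.0105 -0.0014] [-0.028  0.001 -0.   ]
```

Now creep to the stop, watching force.

Request:
drive_tool --pt "255 0 -0.001 0 0 0 0" --pt "255 0 -0.002 0 0 0 0" --pt "255 0 -0.003 0 0 0 0" --pt "255 0 -0.004 0 0 0 0" --pt "255 0 -0.005 0 0 0 0" --pt "255 0 -0.0055 -0.0005 0 0 0" --pt "255 0 -0.006 -0.0005 0 0 0" --pt "255 0 -0.0065 -0.0005 0 0 0" --pt "255 0 -0.007 -0.0005 0 0 0" --pt "255 0 -0.007 -0.0005 0 0 0"

```text
time: 6.38
tool_pos: [465.3, -71.9, 148.3]
tcp_rot: [61.6, 90.0, 55.1]
ft_force: [1.0, 1.6, 1.0]
finger_gap: -0.0
```

```bash
python3 - <<'E'
from h import *
s,R=state(); print(s['time'],s['tool_pos'],s['ft_force'])
for n in ['scene','side']:
    c=cam(n); u,v=map(int,proj(c,[540,-90,150])); im=c['frame'][max(0,v-60):v+60,u-70:u+70]; print(n,max(0,v-60),u-70);cv2.imwrite(f'pics/{n}5.png',cv2.resize(im,None,fx=5,fy=5,interpolation=cv2.INTER_CUBIC))
E
```

```text
6.3833 [465.34814912 -71.88051149 148.34817013] [0.97717769 1.61546422 0.98542457]
scene 156 225
side 133 231
```

View pics/side5.png

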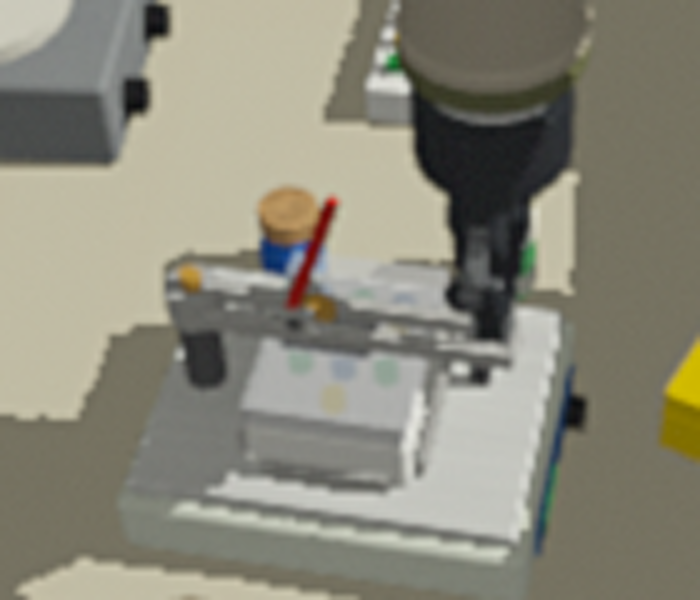

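View pics/scene5.png

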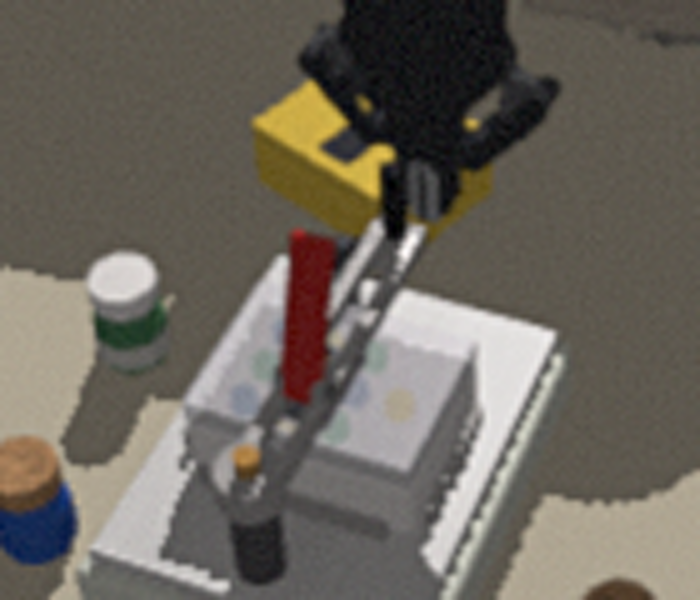

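Request:
drive_tool --pt "255 0 -0.001 0 0 0 0" --pt "255 0 -0.0015 0 0 0 0" --pt "255 0 -0.002 0 0 0 0" --pt "255 0 -0.0025 0 0 0 0" --pt "255 0 -0.003 0 0 0 0" --pt "255 0 -0.0035 0 0 0 0" --pt "255 0 -0.004 0 0 0 0" --pt "255 0 -0.004 0 0 0 0" --pt "255 0 -0.004 0 0 0 0" --pt "255 0 -0.004 0 0 0 0"

```text
time: 7.32
tool_pos: [465.3, -72.5, 148.4]
tcp_rot: [87.6, 89.6, 81.2]
ft_force: [3.2, 20.4, 3.2]
finger_gap: 0.0
```

Request:
drive_tool --pt "255 0 0.004 0 0 0 0" --pt "255 0 0.012 0 0 0 0" --pt "255 0 0.024 0 0 0 0" --pt "255 0 0.036 0 0 0 0" --pt "255 -0.02 0.05 0 0 0 0" --pt "255 -0.045 0.06 0 0 0 0" --pt "255 -0.07 0.08 0 0 0 0" --pt "255 -0.09 0.1 0 0 0 0" --pt "255 -0.1 0.11 0 0 0 0" --pt "255 -0.1 0.11 0 0 0 0"

```text
time: 8.15
tool_pos: [478.6, 34.7, 250.9]
tcp_rot: [2.9, 89.8, -3.5]
ft_force: [0.3, -0.2, 0.3]
finger_gap: 0.1
```

```bash
python3 - <<'E'
from h import *
import pickle
s,R=state(); print(s['time'],s['tool_pos'],s['ft_force'],R.round(3))
for n in ['scene','side']:
    c=cam(n); pickle.dump(c,open(n+'6.pkl','wb')); u,v=map(int,proj(c,[540,-90,150])); im=c['frame'][max(0,v-60):v+60,u-70:u+70]; print(n,max(0,v-60),u-70);cv2.imwrite(f'pics/{n}6.png',cv2.resize(im,None,fx=5,fy=5,interpolation=cv2.INTER_CUBIC))
E
```

```text
8.15 [478.64968508  34.70482691 250.88431892] [ 0.33777028 -0.24060544  0.25452551] [[ 0.004  0.112  0.994]
 [-0.     0.994 -0.112]
 [-1.     0.     0.004]]
scene 156 225
side 133 231
```

View pics/side6.png

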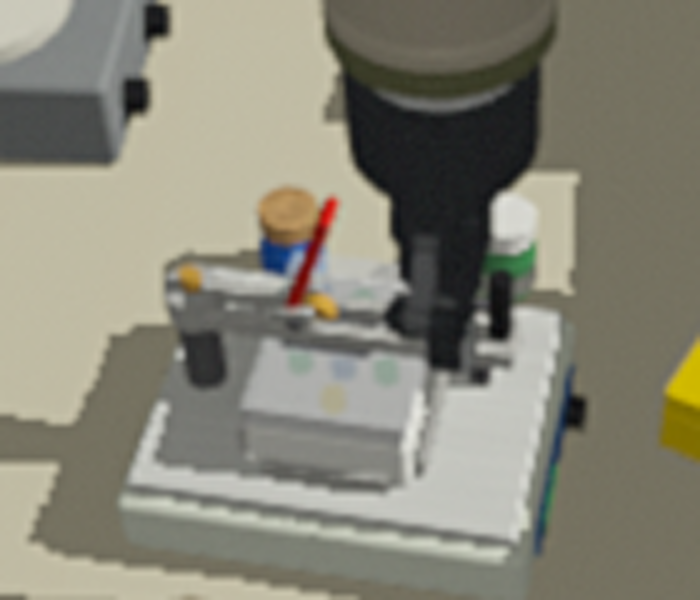

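View pics/scene6.png

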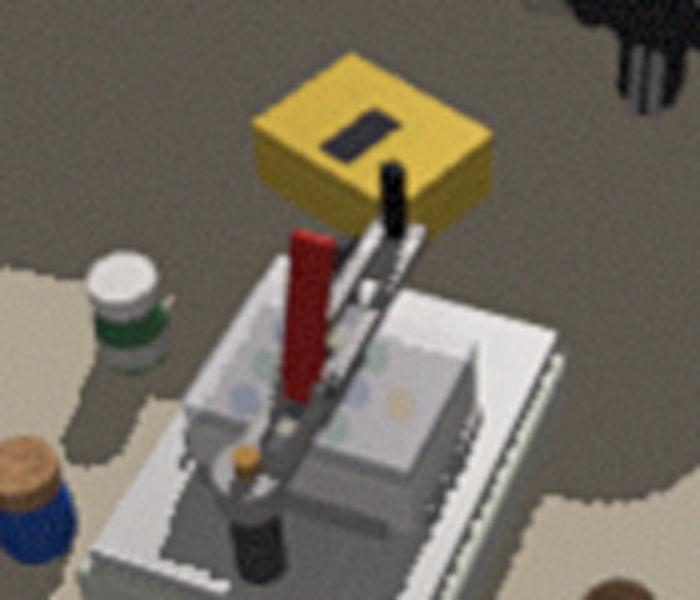

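```bash
python3 - <<'E'
from h import *
import pickle
S=pickle.load(open('scene6.pkl','rb'));T=pickle.load(open('side6.pkl','rb'))
a=lambda x,y:(225+x/5-.4,156+y/5-.4); b=lambda x,y:(231+x/5-.4,133+y/5-.4)
pin,e=tri(ray(S,*a(392,170)),ray(T,*b(500,279))); print('pin',pin,e)
d=pin[:2]-PV; print(np.linalg.norm(d),np.degrees(np.arctan2(d[1],d[0])))
L,e=tri(ray(S,*a(313,234)),ray(T,*b(332,203))); print('lever',L,e)
u=np.array([np.cos(np.radians(173.9)),np.sin(np.radians(173.9))]); v=L[:2]-PV
print('r',v@u,'off',v@np.array([-u[1],u[0]]), 'ang',np.arctan2(L[2]-128,v@u-60))
s,R=state()
for nm,r,z in [('above',48,235)]:
    P,Rt=pose(173.9,r,0,z,-1); print(nm,P,[x.round(4) for x in delta(s['tool_pos'],R,P,Rt)])
for s_,aa in [(60,1.1),(60,1.25)]:
    print(60+s_*np.cos(aa)-8*np.sin(aa)-11,128+s_*np.sin(aa)+8*np.cos(aa))
E
```

```text
pin [464.03221155 -93.48229362 168.95319963] 0.26051655338033314
168.93139347159604 173.87736132644338
lever [ 550.8254459  -104.39507508  206.35280732] 2.5402805611641703
r 81.4699374882996 off 1.5612421701308732 ang 1.3033449890400035
above [ 584.27177868 -106.39932458  235.        ] [array([ 0.0124, -0.1265,  0.1223]), array([-0.0064, -0.0007,  0.0009])]
69.08610840504315 185.10121057509073
60.327464788871424 187.46165606049732
```

Request:
drive_tool --pt "255 0 -0.016 0.016 0 0 0" --pt "255 0 -0.032 0.032 0 0 0" --pt "255 0 -0.048 0.048 0 0 0" --pt "255 0 -0.064 0.064 0 0 0" --pt "255 0 -0.08 0.08 0 0 0" --pt "255 0 -0.096 0.096 0 0 0" --pt "255 0 -0.112 0.112 0 0 0" --pt "255 0.003 -0.122 0.122 0 0 0" --pt "255 0.006 -0.1265 0.125 0 0 0" --pt "255 0.01 -0.1265 0.125 0 0 0"

```text
time: 9.08
tool_pos: [586.2, -108.4, 235.8]
tcp_rot: [-179.2, 89.8, 174.1]
ft_force: [-0.0, 1.0, 0.4]
finger_gap: -0.0
```

```bash
python3 - <<'E'
from h import *
s,R=state(); print(s['time'],s['tool_pos'],s['ft_force'],R.round(3))
def f(r,z,off=0):
    P,Rt=pose(173.9,r,off,z,-1); d,w=delta(s['tool_pos'],R,P,Rt); print(round(r,1),round(z,1),d.round(4),w.round(3))
f(46,186)
for aa in np.arange(1.25,-.01,-.125): f(60+62*np.cos(aa)-8*np.sin(aa)-11,128+62*np.sin(aa)+8*np.cos(aa))
E
```

```text
9.0833 [ 586.18302917 -108.38556186  235.81194095] [-0.00774293  0.95210649  0.44450072] [[-0.003  0.116  0.993]
 [ 0.     0.993 -0.116]
 [-1.    -0.    -0.003]]
46 186 [0.0498 0.0018 0.    ] [-0.01  -0.003  0.   ]
61.0 189.4 [ 0.0465  0.0016 -0.0149] [-0.01  -0.003  0.   ]
68.5 187.4 [ 0.0485  0.0016 -0.0225] [-0.01  -0.003  0.   ]
75.8 184.5 [ 0.0514  0.0015 -0.0297] [-0.01  -0.003  0.   ]
82.6 180.7 [ 0.0552  0.0014 -0.0365] [-0.01  -0.003  0.   ]
88.9 176.1 [ 0.0598  0.0014 -0.0428] [-0.01  -0.003  0.   ]
94.6 170.8 [ 0.0652  0.0013 -0.0485] [-0.01  -0.003  0.   ]
99.6 164.7 [ 0.0712  0.0013 -0.0535] [-0.01  -0.003  0.   ]
103.8 158.2 [ 0.0779  0.0012 -0.0576] [-0.01  -0.003  0.   ]
107.1 151.1 [ 0.0849  0.0012 -0.0609] [-0.01  -0.003  0.   ]
109.5 143.7 [ 0.0924  0.0012 -0.0633] [-0.01  -0.003  0.   ]
111.0 136.0 [ 0.1     0.0011 -0.0648] [-0.01  -0.003  0.   ]
```

Descend on the pivot side of the lever.

Request:
drive_tool --pt "255 0.006 0.0005 0.001 0 0 0" --pt "255 0.012 0.001 0.001 0 0 0" --pt "255 0.018 0.0015 0.001 0 0 0" --pt "255 0.024 0.0015 0.001 0 0 0" --pt "255 0.03 0.0015 0.001 0 0 0" --pt "255 0.036 0.0015 0.001 0 0 0" --pt "255 0.041 0.0015 0.001 0 0 0" --pt "255 0.045 0.0015 0.001 0 0 0" --pt "255 0.048 0.0015 0.001 0 0 0" --pt "255 0.048 0.0015 0.001 0 0 0"

```text
time: 9.92
tool_pos: [587.9, -105.1, 189.4]
tcp_rot: [174.3, 89.9, 167.8]
ft_force: [-0.2, -0.6, 0.5]
finger_gap: -0.0
```

```bash
python3 - <<'E'
from h import *
s,R=state(); print(s['time'],s['tool_pos'],s['ft_force'],R.round(3))
def f(r,z,off=0):
    P,Rt=pose(173.9,r,off,z,-1); d,w=delta(s['tool_pos'],R,P,Rt); print(round(r,1),round(z,1),d.round(4),w.round(3))
for aa in np.arange(1.25,-.01,-.125): f(60+62*np.cos(aa)-8*np.sin(aa)-11,128+62*np.sin(aa)+8*np.cos(aa))
for n in ['scene','side']:
    c=cam(n); u,v=map(int,proj(c,[540,-90,150])); im=c['frame'][max(0,v-60):v+60,u-70:u+70]; cv2.imwrite(f'pics/{n}7.png',cv2.resize(im,None,fx=5,fy=5,interpolation=cv2.INTER_CUBIC))
E
```

```text
9.9167 [ 587.94131445 -105.0881846   189.42921081] [-0.16336952 -0.61545281  0.48202344] [[-0.001  0.114  0.994]
 [ 0.     0.994 -0.114]
 [-1.     0.    -0.001]]
61.0 189.4 [ 0.0001 -0.0018 -0.0165] [-0.007 -0.001 -0.   ]
68.5 187.4 [ 0.0021 -0.0019 -0.024 ] [-0.007 -0.001 -0.   ]
75.8 184.5 [ 0.005  -0.0019 -0.0313] [-0.007 -0.001 -0.   ]
82.6 180.7 [ 0.0088 -0.002  -0.0381] [-0.007 -0.001 -0.   ]
88.9 176.1 [ 0.0134 -0.002  -0.0444] [-0.007 -0.001 -0.   ]
94.6 170.8 [ 0.0187 -0.0021 -0.0501] [-0.007 -0.001 -0.   ]
99.6 164.7 [ 0.0247 -0.0021 -0.055 ] [-0.007 -0.001 -0.   ]
103.8 158.2 [ 0.0313 -0.0021 -0.0592] [-0.007 -0.001 -0.   ]
107.1 151.1 [ 0.0384 -0.0022 -0.0625] [-0.007 -0.001 -0.   ]
109.5 143.7 [ 0.0458 -0.0022 -0.065 ] [-0.007 -0.001 -0.   ]
111.0 136.0 [ 0.0535 -0.0022 -0.0664] [-0.007 -0.001 -0.   ]
```

View pics/side7.png

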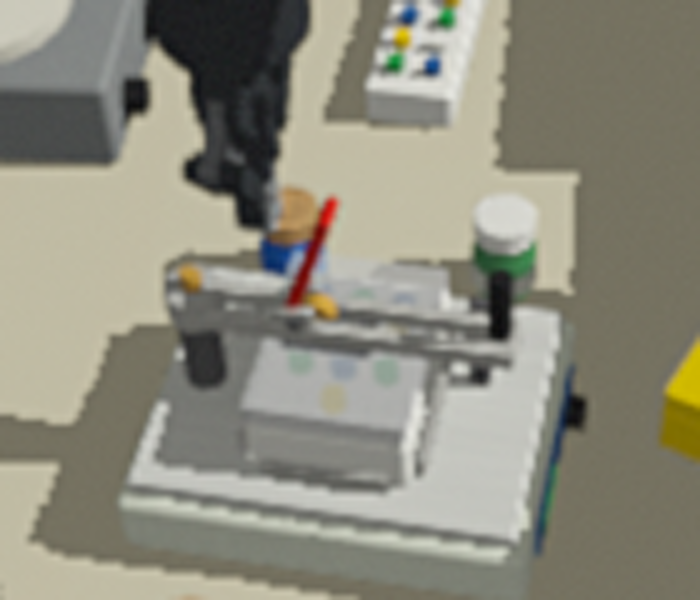

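View pics/scene7.png

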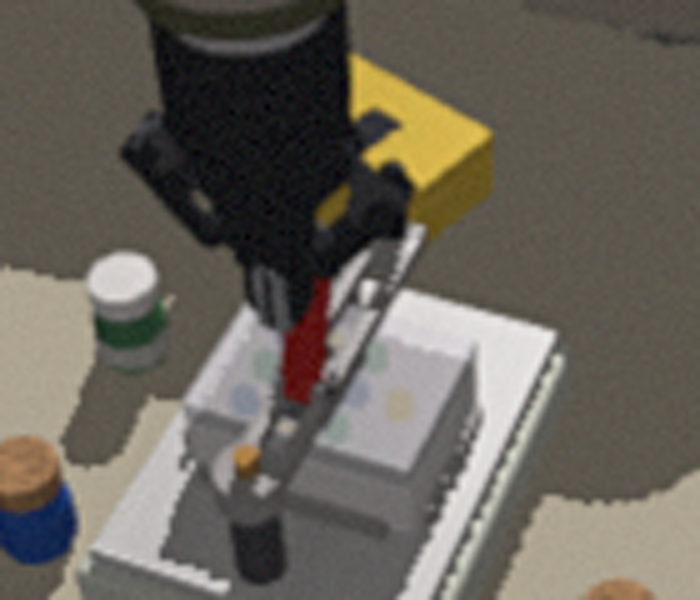

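Request:
drive_tool --pt "255 0 -0.001 -0.009 0 0 0" --pt "255 0 -0.0015 -0.0165 0 0 0" --pt "255 0.001 -0.0018 -0.02 0 0 0" --pt "255 0.002 -0.0018 -0.024 0 0 0" --pt "255 0.0035 -0.002 -0.0275 0 0 0" --pt "255 0.005 -0.002 -0.031 0 0 0" --pt "255 0.007 -0.002 -0.035 0 0 0" --pt "255 0.009 -0.002 -0.038 0 0 0" --pt "255 0.0115 -0.002 -0.0415 0 0 0" --pt "255 0.0135 -0.002 -0.0445 0 0 0"

```text
time: 10.85
tool_pos: [543.4, -102.1, 176.4]
tcp_rot: [-161.2, 90.0, -167.7]
ft_force: [1.5, -0.3, 1.0]
finger_gap: -0.1
```

```bash
python3 - <<'E'
from h import *
s,R=state(); print(s['time'],s['tool_pos'],s['ft_force'],R.round(3))
def f(r,z,off=0):
    P,Rt=pose(173.9,r,off,z,-1); d,w=delta(s['tool_pos'],R,P,Rt); print(round(r,1),round(z,1),d.round(4),w.round(3))
for aa in np.arange(.75,-.01,-.0625): f(60+62*np.cos(aa)-8*np.sin(aa)-11,128+62*np.sin(aa)+8*np.cos(aa))
for n in ['scene','side']:
    c=cam(n); u,v=map(int,proj(c,[540,-90,150])); im=c['frame'][max(0,v-60):v+60,u-70:u+70]; cv2.imwrite(f'pics/{n}8.png',cv2.resize(im,None,fx=5,fy=5,interpolation=cv2.INTER_CUBIC))
E
```

```text
10.85 [ 543.39020935 -102.11025916  176.42783363] [ 1.49739948 -0.25959572  0.99819141] [[-0.     0.114  0.994]
 [-0.     0.994 -0.114]
 [-1.    -0.    -0.   ]]
88.9 176.1 [0.0003 0.0001 0.0002] [-0.007 -0.     0.   ]
91.8 173.5 [ 0.0029  0.0001 -0.0027] [-0.007 -0.     0.   ]
94.6 170.8 [ 0.0057  0.     -0.0055] [-0.007 -0.     0.   ]
97.2 167.8 [ 0.0086  0.     -0.0081] [-0.007 -0.     0.   ]
99.6 164.7 [ 0.0117  0.     -0.0105] [-0.007 -0.     0.   ]
101.8 161.5 [ 0.0149 -0.     -0.0127] [-0.007 -0.     0.   ]
103.8 158.2 [ 0.0183 -0.     -0.0147] [-0.007 -0.     0.   ]
105.5 154.7 [ 0.0218 -0.     -0.0164] [-0.007 -0.     0.   ]
107.1 151.1 [ 0.0253 -0.0001 -0.018 ] [-0.007 -0.     0.   ]
108.4 147.4 [ 0.029  -0.0001 -0.0193] [-0.007 -0.     0.   ]
109.5 143.7 [ 0.0328 -0.0001 -0.0204] [-0.007 -0.     0.   ]
110.4 139.9 [ 0.0366 -0.0001 -0.0213] [-0.007 -0.     0.   ]
111.0 136.0 [ 0.0404 -0.0001 -0.0219] [-0.007 -0.     0.   ]
```

View pics/side8.png

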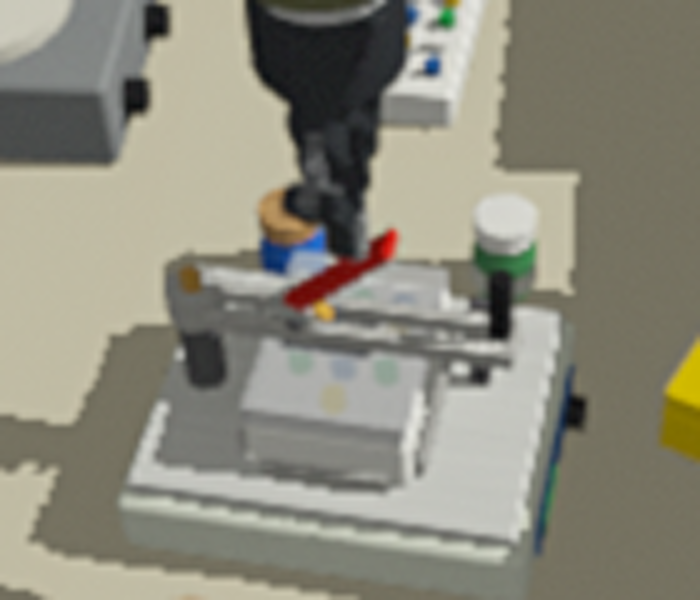

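View pics/scene8.png

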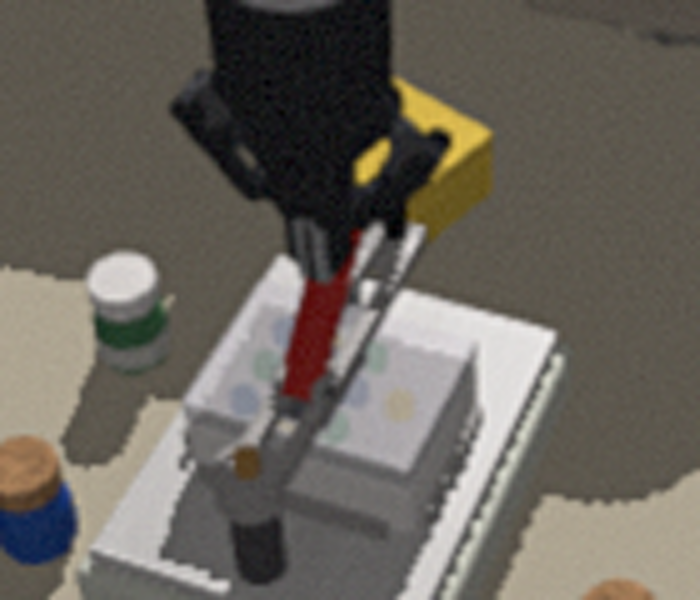

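Request:
drive_tool --pt "255 0.003 0 -0.0027 0 0 0" --pt "255 0.0057 0 -0.0055 0 0 0" --pt "255 0.0086 0 -0.008 0 0 0" --pt "255 0.0117 0 -0.0105 0 0 0" --pt "255 0.015 0 -0.0127 0 0 0" --pt "255 0.0185 0 -0.015 0 0 0" --pt "255 0.022 0 -0.0165 0 0 0" --pt "255 0.0255 0 -0.018 0 0 0" --pt "255 0.029 0 -0.0195 0 0 0" --pt "255 0.0325 0 -0.0205 0 0 0"

```text
time: 11.78
tool_pos: [523.1, -99.7, 143.9]
tcp_rot: [-177.9, 90.0, 175.6]
ft_force: [-2.2, 0.7, 5.3]
finger_gap: 0.2
```

Request:
drive_tool --pt "255 0.001 0 0 0 0 0" --pt "255 0.002 0 -0.0005 0 0 0" --pt "255 0.003 0 -0.0005 0 0 0" --pt "255 0.004 0 -0.001 0 0 0" --pt "255 0.005 0 -0.001 0 0 0" --pt "255 0.006 0 -0.001 0 0 0" --pt "255 0.007 0 -0.001 0 0 0" --pt "255 0.0075 0 -0.001 0 0 0" --pt "255 0.008 0 -0.001 0 0 0" --pt "255 0.008 0 -0.001 0 0 0"

```text
time: 12.62
tool_pos: [522.4, -99.6, 136.1]
tcp_rot: [160.4, 90.0, 153.9]
ft_force: [-1.2, 0.2, 1.2]
finger_gap: -0.2
```

Request:
drive_tool --pt "255 0.0005 0 0 0 0 0" --pt "255 0.001 0 0 0 0 0" --pt "255 0.0015 0 0 0 0 0" --pt "255 0.002 0 0 0 0 0" --pt "255 0.0025 0 0 0 0 0" --pt "255 0.003 0 0 0 0 0" --pt "255 0.003 0 0 0 0 0" --pt "255 0.003 0 0 0 0 0" --pt "255 0.003 0 0 0 0 0" --pt "255 0.003 0 0 0 0 0"

```text
time: 13.45
tool_pos: [522.6, -99.7, 135.6]
tcp_rot: [-23.2, 90.0, -29.8]
ft_force: [-12.7, 3.1, 22.1]
finger_gap: -0.0
```

Request:
drive_tool --pt "255 -0.003 0 0 0 0 0" --pt "255 -0.008 0 0 0 0 0" --pt "255 -0.02 0 0 0 0 0" --pt "255 -0.04 0 0 0 0 0" --pt "255 -0.065 0 0 0 0 0" --pt "255 -0.09 0.01 0 0 0 0" --pt "255 -0.115 0.03 0 0 0 0" --pt "255 -0.13 0.06 0 0 0 0" --pt "255 -0.13 0.09 0 0 0 0" --pt "255 -0.13 0.12 0 0 0 0"

```text
time: 14.28
tool_pos: [537.3, 20.6, 266.0]
tcp_rot: [5.2, 89.8, -1.4]
ft_force: [0.2, -1.1, 0.3]
finger_gap: 0.3
```

Request:
drive_tool --pt "255 0 0.02 0 0 0 0" --pt "255 0 0.04 0 0 0 0" --pt "255 0 0.06 0 0 0 0" --pt "255 0 0.08 0 0 0 0" --pt "255 0 0.1 0 0 0 0" --pt "255 0 0.12 0 0 0 0" --pt "255 0 0.14 0 0 0 0" --pt "255 0 0.15 0 0 0 0" --pt "255 0 0.15 0 0 0 0" --pt "255 0 0.15 0 0 0 0"

```text
time: 15.12
tool_pos: [553.1, 168.5, 263.4]
tcp_rot: [-89.1, 90.0, -95.6]
ft_force: [0.1, 0.3, 0.1]
finger_gap: -0.1
```

```bash
python3 - <<'E'
from h import *
s,R=state(); print(s['time'],s['tool_pos'],s['ft_force'])
for n in ['scene','side']:
    c=cam(n); u,v=map(int,proj(c,[540,-90,150])); im=c['frame'][max(0,v-60):v+60,u-70:u+70]; print(n,max(0,v-60),u-70);cv2.imwrite(f'pics/{n}9.png',cv2.resize(im,None,fx=5,fy=5,interpolation=cv2.INTER_CUBIC)); cv2.imwrite(f'pics/{n}9full.png',c['frame'])
    import pickle; pickle.dump(c,open(n+'9.pkl','wb'))
E
```

```text
15.1167 [553.14518576 168.49653474 263.4043522 ] [0.14550425 0.34522131 0.08082734]
scene 156 225
side 133 231
```

View pics/side9.png

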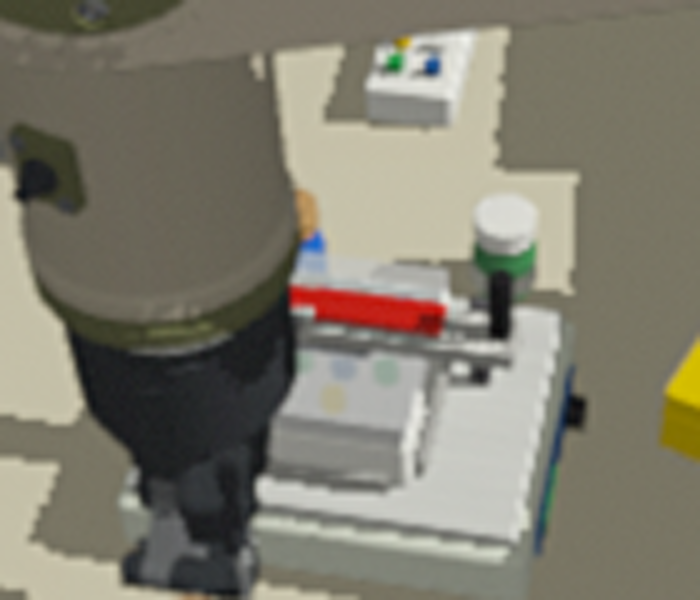

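View pics/scene9.png

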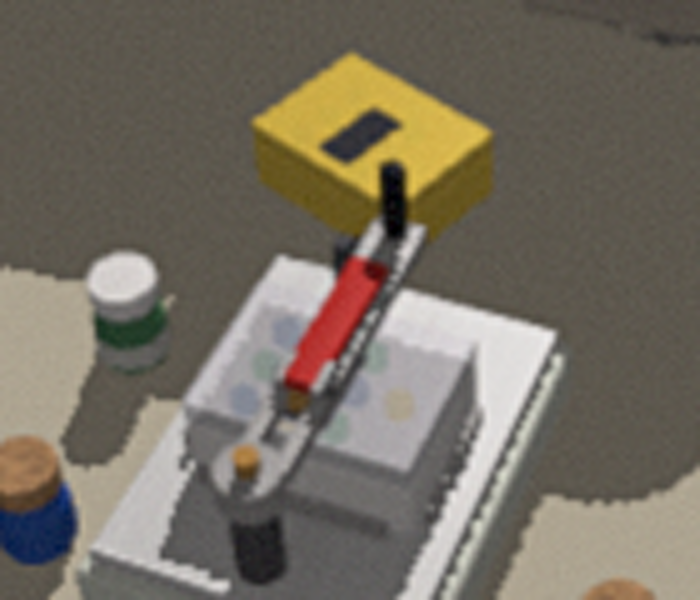

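View pics/scene9full.png

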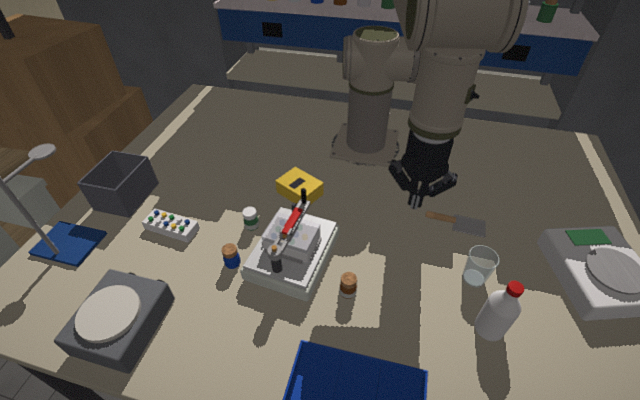

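```bash
python3 - <<'E'
from h import *
import pickle
S=pickle.load(open('scene9.pkl','rb'));T=pickle.load(open('side9.pkl','rb'))
u=np.array([np.cos(np.radians(173.9)),np.sin(np.radians(173.9))])
p=PV+140*u; q=[proj(S,[*p,136]),proj(T,[*p,136])]
print('expected lever_end zoomed', [( (a-o[0]+.4)*5,(b-o[1]+.4)*5) for (a,b),o in zip(q,[(225,156),(231,133)])])
from bench import hand_in
print(hand_in())
E
```

```text
expected lever_end zoomed [(np.float64(372.3498187537076), np.float64(256.055590723582)), (np.float64(446.42392346892973), np.float64(314.80812434275276))]
the job is handed in; nothing more can be done
None
```

The strap is over the rack against its stop, the red lever is fully down, and the job is handed in with the hand well clear. It took about 15 s of the 51 s allowed.

- **Strap:** I pushed the black pin round its arc with the back of the shut fingers at about 2 N. At the stop the force rose to about 20 N with almost no further motion. The pictures put the pin at 173.9° in world axes, where I expected the stop from the shaker's pose, which is joint ≈ 1.5. In the pictures the lever was still raised then.
- **Lever:** I pushed it down from the pivot side with the fingertips. They ended at z = 135.6 mm with about 22 N, against 136 mm for the face fully down.
- **Last pictures:** Taken with the hand about 260 mm up and off to the left, they show the pin unmoved and the lever flat along the strap. Its far edge is within 1–2 pixels of where fully down should draw it. By eye, the rack sits in its fences and the jars and other things stand where they were.
- **Not checked:** I did not measure the cam's force on the rack; I only infer it from the lever being fully down. I also did not work out the rack's shift in millimetres. No check failed or disagreed.

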